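# Seat the reagents and the slide cassette in their cooling blocks

## Task

Get the staining run ready: set the three loose reagent bottles and the loose grey slide cassette each into the cooling block whose well is made for it (three round wells, one long slot, the snuggest that takes it), standing upright and fully down on the bottom of the well. Lower them in rather than dropping them, and leave the roll of labels and the bench timer where they are.

Things in the scene. Friction and masses are not known exactly. Their poses are not given: they have to be found in the camera images.
- bottle_large: reagent bottle standing upright: the largest of the three, white with a blue cap. Round body 60 mm across up to 113 mm high, then a screw cap 32 mm across, top at 135 mm (the cap does not turn). About 180 g. Origin at the centre of its underside, z up the bottle. Belongs in block_wide.
- bottle_brown: reagent bottle standing upright: middle size, brown with a black cap. Round body 48 mm across up to 88 mm high, then a screw cap 25 mm across, top at 105 mm (the cap does not turn). About 140 g. Origin at the centre of its underside, z up the bottle. Belongs in block_medium.
- bottle_little: reagent bottle standing upright: the smallest, white with a red cap. Round body 38 mm across up to 65 mm high, then a screw cap 20 mm across, top at 78 mm (the cap does not turn). About 50 g. Origin at the centre of its underside, z up the bottle. Belongs in block_narrow.
- cassette: dark grey slide cassette standing on the worktop on its long narrow underside: 70 mm long (x, from -34 to +36 mm), 22 mm thick (y), 52 mm high, about 90 g. It is the one standing in the row with the bottles, not the pair at the far right. Origin at the middle of its underside, z up. Belongs in block_slot, either way round.
- block_wide: fixed cooling block, outside the same as the other three: aluminium core 93 x 93 mm on a grey foot 101 x 101 mm, 47 mm high in all. In the middle of its top is a round well 66 mm across and 32 mm deep (floor 15 mm above the origin), for the largest bottle; the well's rim has a 4 mm chamfer. Origin at the centre of the underside, straight below the well, z up.
- block_medium: fixed cooling block, outside the same as the other three: aluminium core 93 x 93 mm on a grey foot 101 x 101 mm, 47 mm high in all. In the middle of its top is a round well 54 mm across and 30 mm deep (floor 17 mm above the origin), for the middle bottle; the well's rim has a 4 mm chamfer. Origin at the centre of the underside, straight below the well, z up.
- block_narrow: fixed cooling block, outside the same as the other three: aluminium core 93 x 93 mm on a grey foot 101 x 101 mm, 47 mm high in all. In the middle of its top is a round well 44 mm across and 26 mm deep (floor 21 mm above the origin), for the smallest bottle; the well's rim has a 4 mm chamfer. Origin at the centre of the underside, straight below the well, z up.
- block_slot: fixed cooling block, outside the same as the other three: aluminium core 93 x 93 mm on a grey foot 101 x 101 mm, 47 mm high in all. In the middle of its top is a rectangular slot 77 mm long and 28 mm wide, 22 mm deep (floor 25 mm above the origin), for the cassette; the well's rim has a 4 mm chamfer. Origin at the centre of the underside, straight below the well, z up, x along the slot's length.
- labels: loose roll of paper labels, about 57 x 62 mm and 57 mm high, lying on its curved side near the mixer; to be left alone. Origin at the centre of its underside.
- bench_timer: small white bench timer lying on its back near the front edge, 66 x 62 x 18 mm, loose; to be left alone. Origin at the centre of its underside.
Not all that is in view belongs to the job. What is shaped like the bottle_large but green is not meant.

How it is judged (in metres and radians):
At the end, for the whole second after the job is handed in: Each of the three bottles and the cassette stands in its own block: within 10 mm of the block's centre, its underside within 5 mm of the well's floor, tilted less than 0.12 rad and at rest; the label roll and the timer are within 30 mm of where they started (horizontal distance between bottle_large and block_wide below 0.01 m and z of bottle_large in the frame of block_wide below 0.02 m and angle between each of bottle_large, bottle_brown, bottle_little, cassette's own z axis and vertical below 0.12 rad and linear speed of each of bottle_large, bottle_brown, bottle_little, cassette below 0.02 m/s and horizontal distance between bottle_brown and block_medium below 0.01 m and z of bottle_brown in the frame of block_medium below 0.022 m and horizontal distance between bottle_little and block_narrow below 0.01 m and z of bottle_little in the frame of block_narrow below 0.026 m and horizontal distance between cassette and block_slot below 0.01 m and z of cassette in the frame of block_slot below 0.03 m and distance of each of labels, bench_timer from where it was at the start of the episode below 0.03 m); the robot touches nothing.
It fails at once if the largest bottle was dropped or knocked flying (out of the fingers at more than 0.8 m/s, a fall of about 30 mm) (linear speed of bottle_large above 0.8 m/s and contact force between the fingers and bottle_large below 0.05 N).
It fails at once if the brown bottle was dropped or knocked flying (out of the fingers at more than 0.8 m/s, a fall of about 30 mm) (linear speed of bottle_brown above 0.8 m/s and contact force between the fingers and bottle_brown below 0.05 N).
It fails at once if the smallest bottle was dropped or knocked flying (out of the fingers at more than 0.8 m/s, a fall of about 30 mm) (linear speed of bottle_little above 0.8 m/s and contact force between the fingers and bottle_little below 0.05 N).
It fails at once if the cassette was dropped or knocked flying (out of the fingers at more than 0.8 m/s, a fall of about 30 mm) (linear speed of cassette above 0.8 m/s and contact force between the fingers and cassette below 0.05 N).
It also fails if it takes over 120 s, if anything falls off the work surface, if the arm or the gripper's body presses on something with over 40 N, if the wrist force passes 120 N, or if a joint passes its speed limit or range.

## Robot

A 6-joint arm with a two-finger parallel gripper is mounted at the origin on a cart in front of the work surface, level with it; the furniture and walls round the work are solid. World frame = base frame: x ahead of the robot, y to its left, z up, the work surface at z = 0. Lengths are in mm, angles in degrees, forces in N, time in s.
With the tool pointing down it reaches from about 300 to 850 mm from the base axis. Payload 5.4 kg.
Tool frame: the origin (TCP) lies where the fingers leave the gripper's body, on its centre line; the fingertips stand 73 mm ahead of it and the grasp point (between the pads) lies 54 mm ahead of it; z points along the fingers, y is the line along which they close (so a half turn about z gives the same grasp; the last joint's range is limited). The gripper opens to 85 mm and grips with 20 to 120 N. Pads are 22 mm wide; open, the fingers measure 114 mm over their backs; the gripper's body (76 mm by 85 mm) begins 54 mm behind the grasp point. The pads swing forward as they close: fully open they stand 13 mm farther back than shut.
Start: joints at [-80.105, 9.076, 91.501, -0, 79.423, -12.038], TCP at [214.749, -533.376, 303.899] pointing down, gripper open.
Joint ranges: [-166.64, 166.64], [-54.1, 131.32], [10.49, 154.53], [-73.88, 253.88], [9.74, 151.15], [-171.62, 171.62]. Speed limits (degrees/s): [147.25, 147.25, 180, 180, 180, 180].

## Interface

Orientations are given as [roll, pitch, yaw] about the fixed x, y, z axes, in that order (R = Rz(yaw) Ry(pitch) Rx(roll)).
In Python, from cell import monitor, eyes, robot gives the robot as it stands. The module is installed in compiled form; this text tells all that it offers.
- The arm moves only by the tool move_arm, never from a script. Its argument "motion" is a list that holds one entry, the list of rows, each a list of 5 numbers: the opening, from 0 (shut) to 1 (fully open), then the shift along the tool's x, y, z in mm, then the turn about the tool's z in rad. In form: [[[claw, tx, ty, tz, turn], ...]]. A call has 1 to 8 rows; each row is the pose to reach, as a shift and turn from the pose commanded when the call began, along the tool's axes at that moment; what a row does not reach only later rows make up. A row lasts 1/12 s, in which the tool goes at most 41.7 mm and 7.16 degrees, less where a joint would pass 70% of its speed; a pose out of reach is approached as far as the arm can. A call with a gripper value outside its range is refused whole. The fingers move at their own pace and stop on an object; "squeeze" is the grip in N (left out, the last holds). Time passes only in rows, so rows that repeat a pose let the fingers close. It gives the time, the measured TCP pose, the force, the opening and the grip force at its end, in the units of the state.
- monitor.state(): the state, without advancing time (a new reading comes with each control period).
- eyes.get_image(name): name is "side" or "top"; returns the picture (480x640x3 uint8, blue, green, red); there is no depth.
- eyes.camera_info(name): a dict with "intrinsics" (3x3 intrinsics, pixels), "rvec" (rotation vector, rad) and "tvec" (3), from world to camera coordinates, as OpenCV has them. Camera axes: x right, y down, z forward; pixel columns grow to the right and rows downward; lengths in mm; the calibration is good to about 2 mm. A picture is of the moment at which its call begins. camera_info takes no time and is no camera call.
- robot.job_done(): hands the job in; it is judged then, once.
The state is a dict: "clock": time; "joints": joint angles; "dq": joint speeds; "effort": joint torques, N m; "tcp_pos": TCP position; "tcp_rot": TCP orientation; "wrist_force": force on the tool from outside, world axes, zero at the start; "wrist_torque": the same for the moment, N m; "gripper_width": finger opening in mm; "grasp_force": force on a finger pad.
Only numpy, scipy, OpenCV 4.12 (cv2) and the standard library are available. Lean on these libraries where they do the work, as an engineer would, in place of code of your own. Each camera call takes 0.05 s, during which the arm holds its last target. There are 200 camera calls.

## Working session

There is one attempt and no reset: what is moved stays moved. The work goes in short steps, Python scripts to look and compute and a tool call to move; the robot and the scene stay as the last step left them, time stands still between calls to the robot, and variables do not carry over. Pictures are saved under pics/ and viewed, at most 14 in all, crops included, and the job is handed in when it is done.

Besides the shell and the picture viewer there is one more tool, called after "Request:" as name(argument=value, ...), one argument or row to a line, values as JSON. move_arm: Moves the arm, as the interface text tells. Its arguments: {"type":"object","properties":{"motion":{"type":"array"},"squeeze":{"type":"number"}},"required":["motion"]}

```bash
mkdir -p pics
cat > h.py <<'E'
import numpy as np, cv2
from cell import monitor, eyes, robot
def cam(n):
    c=eyes.camera_info(n); K=np.array(c["intrinsics"],float); R=cv2.Rodrigues(np.array(c["rvec"],float))[0]; t=np.array(c["tvec"],float).ravel()
    return K,R,t
def plane(n,uv,z):
    K,R,t=cam(n); o=-R.T@t
    uv=np.atleast_2d(uv).astype(float); d=(R.T@np.linalg.inv(K)@np.c_[uv,np.ones(len(uv))].T).T
    return o+d*((z-o[2])/d[:,2])[:,None]
def two(a,b):
    "point from pixel in top (a) and side (b), with ray gap"
    P=[]
    for n,uv in(("top",a),("side",b)):
        K,R,t=cam(n); d=R.T@np.linalg.inv(K)@np.r_[uv,1.]; P.append((-R.T@t,d/np.linalg.norm(d)))
    (o1,d1),(o2,d2)=P; s=np.linalg.lstsq(np.c_[d1,-d2],o2-o1,rcond=None)[0]
    p,q=o1+s[0]*d1,o2+s[1]*d2
    return (p+q)/2,np.linalg.norm(p-q)
def proj(n,p):
    K,R,t=cam(n); q=K@(R@np.asarray(p,float)+t); return q[:2]/q[2]
E
python3 - <<'E'
from h import *
for n in("top","side"):
    cv2.imwrite(f"pics/{n}0.png",eyes.get_image(n)); K,R,t=cam(n); print(n,K.round(1).tolist(),(-R.T@t).round(),R.round(2).tolist())
print(monitor.state())
E
```

```text
top [[591.6, 0.0, 314.6], [0.0, 591.6, 248.7], [0.0, 0.0, 1.0]] [ 337.  -74. 1567.] [[-0.02, -1.0, 0.01], [-0.99, 0.02, -0.1], [0.1, -0.02, -0.99]]
side [[470.2, 0.0, 322.8], [0.0, 470.2, 244.9], [0.0, 0.0, 1.0]] [ 396. -559.  886.] [[0.98, -0.19, -0.0], [-0.16, -0.86, -0.49], [0.09, 0.48, -0.87]]
{'clock': 0.1, 'joints': array([-8.01041216e+01,  9.10788412e+00,  9.15658661e+01,  8.84832434e-04,
        7.94227428e+01, -1.20395432e+01]), 'dq': array([ 0.09047677, -0.04079047, -0.20068062, -0.05574076,  0.05295998,
       -0.00329036]), 'effort': array([-5.65500486e-04, -3.96991038e+01, -3.32340145e+01, -2.99668345e-04,
        4.24109807e-03,  3.19978437e-05]), 'tcp_pos': array([ 214.69134959, -532.96003632,  303.01864315]), 'tcp_rot': array([-1.79905811e+02, -2.09775474e-02,  2.19352412e+01]), 'wrist_force': array([ 0.39983261, -0.10236001,  0.32855984]), 'wrist_torque': array([ 0.01799048, -0.04893524,  0.01975822]), 'grasp_force': 0.0, 'gripper_width': 85.4329805966831}
```

View pics/top0.png

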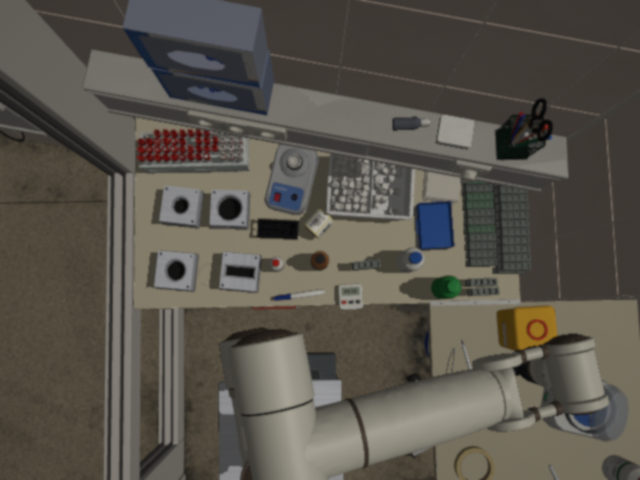

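View pics/side0.png

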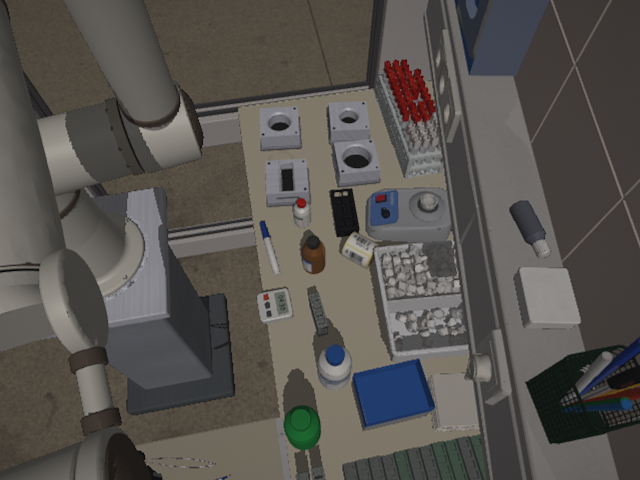

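The top picture shows, left to right in the row: red-capped bottle (278,264), brown bottle (319,260), grey cassette (366,265) and blue-capped bottle (414,259). The blocks are at (181,206), (229,208), (176,270) and (240,271), the last being the slot.

There are two sets of lookalikes:
- **Large bottle:** blue cap (414,259) or green (446,287). I take the white one with the blue cap, because green is excluded.
- **Cassette:** (366,265) or the pair at (482,287). I take the single one standing in the row.

I'll confirm both in an enlarged crop.

Run:
```python
from h import *
T=cv2.imread("pics/top0.png");S=cv2.imread("pics/side0.png")
a=cv2.resize(T[180:310,140:510],None,fx=2.16,fy=2.16,interpolation=cv2.INTER_CUBIC)
b=cv2.resize(S[90:400,240:380],None,fx=1,fy=1)
cv2.imwrite("pics/crop_top.png",a)
cv2.imwrite("pics/crop_side.png",cv2.resize(S[95:395,240:440],None,fx=2,fy=2,interpolation=cv2.INTER_CUBIC))
def blobs(I,m,name,lo=15):
    n,l,s,c=cv2.connectedComponentsWithStats(m.astype(np.uint8))
    for i in range(1,n):
        if s[i,4]>=lo: print(name,s[i].tolist(),c[i].round(1))
for nm,I,box in(("top",T,(140,180,520,310)),("side",S,(235,95,400,470))):
    H=cv2.cvtColor(I,cv2.COLOR_BGR2HSV).astype(int);h,s,v=H[...,0],H[...,1],H[...,2]
    z=np.zeros(h.shape,bool);x0,y0,x1,y1=box;z[y0:y1,x0:x1]=1
    blobs(I,z&((h<8)|(h>172))&(s>130)&(v>80),nm+" red")
    blobs(I,z&(h>100)&(h<125)&(s>120)&(v>60),nm+" blue")
    blobs(I,z&(h>3)&(h<18)&(s>90)&(v>30)&(v<150),nm+" brown",40)
    blobs(I,z&(v<60),nm+" dark")
    blobs(I,z&(v<115)&(v>=60)&(s<40),nm+" grey",40)
```

```text
top red [275, 194, 5, 7, 25] [276.6 197. ]
top red [272, 260, 7, 6, 33] [275.2 262.4]
top red [268, 307, 27, 2, 41] [281.  307.4]
top blue [272, 187, 30, 22, 311] [289.2 198. ]
top blue [417, 202, 36, 47, 1472] [434.6 225.3]
top blue [410, 253, 11, 10, 93] [415.  257.5]
top blue [275, 295, 15, 5, 47] [282.4 297. ]
top brown [311, 251, 18, 18, 201] [319.4 260.2]
top brown [252, 306, 44, 4, 144] [274.3 307.6]
top dark [507, 180, 13, 3, 23] [514.3 180.6]
top dark [462, 182, 11, 84, 356] [466.4 223.6]
top dark [486, 183, 24, 90, 744] [498.  225.9]
top dark [292, 194, 5, 6, 27] [293.9 196.6]
top dark [219, 197, 22, 23, 393] [229.5 208.1]
top dark [174, 198, 14, 15, 154] [180.8 205.4]
top dark [415, 205, 4, 14, 42] [416.4 212.3]
top dark [257, 219, 43, 20, 754] [277.8 228.6]
top dark [417, 234, 4, 15, 47] [418.4 241.3]
top dark [310, 254, 15, 16, 177] [316.5 260.9]
top dark [168, 261, 17, 19, 253] [175.9 270.1]
top dark [226, 266, 28, 12, 248] [240.  271.2]
top dark [430, 277, 20, 22, 325] [439.2 287.7]
top dark [465, 280, 6, 6, 34] [467.5 282.6]
top dark [466, 289, 7, 6, 32] [469.1 291.8]
[... 3432 characters left out ...]
y [302, 259, 10, 13, 53] [305.9 265.2]
side grey [374, 261, 22, 101, 288] [383.9 316.8]
side grey [274, 291, 15, 24, 219] [280.9 302.6]
side grey [308, 292, 21, 42, 425] [318.3 311.5]
side grey [394, 338, 6, 14, 65] [397.  344.3]
side grey [316, 345, 36, 44, 353] [330.2 368.6]
side grey [284, 379, 32, 26, 165] [300.8 393.6]
side grey [357, 408, 43, 23, 165] [378.1 424.1]
side grey [277, 418, 9, 19, 40] [281.8 430.6]
side grey [310, 446, 11, 20, 88] [315.4 456.5]
side grey [295, 450, 14, 20, 114] [301.2 461. ]
side grey [368, 453, 29, 17, 336] [382.3 462.1]
side grey [355, 458, 14, 12, 126] [362. 464.]
side grey [343, 461, 13, 9, 87] [348.9 465.6]
side grey [311, 466, 13, 4, 41] [317.7 467.8]
```

View pics/crop_top.png

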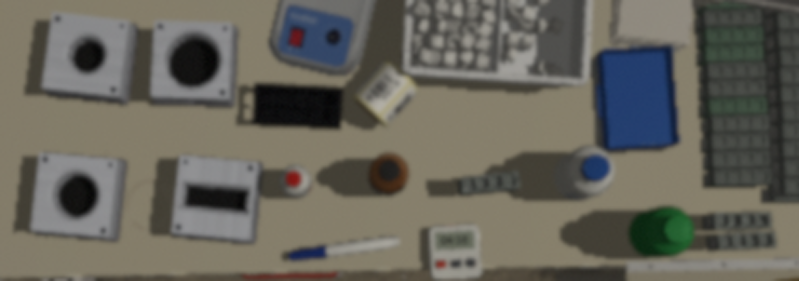

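View pics/crop_side.png

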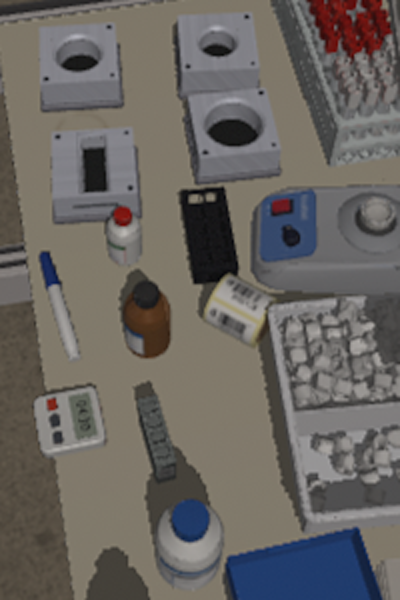

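The crops confirm it. The white bottle with the blue cap is at crop (593,168), clear of the green one at (660,232). The single cassette in the row is at crop (490,182), with the pair to the right at (740,230). For the round wells, (229,208) is the biggest, (176,270) the middle one and (181,206) the smallest.

```bash
cat > meas.py <<'E'
from h import *
T=cv2.imread("pics/top0.png");S=cv2.imread("pics/side0.png")
hsv=lambda I:[c.astype(int) for c in cv2.split(cv2.cvtColor(I,cv2.COLOR_BGR2HSV))]
def hull(m,box):
    x0,y0,x1,y1=box; k=np.zeros(m.shape,np.uint8);k[y0:y1,x0:x1]=m[y0:y1,x0:x1]
    n,l,s,c=cv2.connectedComponentsWithStats(k); i=1+np.argmax(s[1:,4])
    cn=cv2.findContours((l==i).astype(np.uint8),0,1)[0][0]; return cv2.convexHull(cn)
def cen(h): M=cv2.moments(h); return np.array([M["m10"],M["m01"]])/M["m00"]
ht,st,vt=hsv(T);hs,ss,vs=hsv(S)
E
python3 - <<'E'
from meas import *
caps={"little":(lambda h,s,v:((h<10)|(h>170))&(s>90)&(v>50),(266,254,290,274),(290,190,312,216)),
"large":(lambda h,s,v:(h>95)&(h<128)&(s>90)&(v>30),(402,246,428,270),(322,340,350,372)),
"brown":(lambda h,s,v:(v<45)&(s<100),(309,248,330,272),(300,232,328,250))}
for k,(f,bt,bs) in caps.items():
    a=hull(f(ht,st,vt).astype(np.uint8),bt);b=hull(f(hs,ss,vs).astype(np.uint8),bs)
    p,g=two(cen(a),cen(b)); print(k,cen(a).round(1),cen(b).round(1),cv2.boundingRect(a),cv2.boundingRect(b),p.round(1),round(g,1))
for k,bt,bs in(("narrow",(152,180,206,232),(322,98,372,150)),("wide",(206,182,254,234),(328,136,386,190)),("medium",(150,246,202,296),(256,104,304,152)),("slot",(214,248,266,296),(262,156,314,208))):
    def face(s,v,box):
        x0,y0,x1,y1=box; sub=v[y0:y1,x0:x1]
        return ((v>130)&(s<28)).astype(np.uint8)
    a=hull(face(st,vt,bt),bt);b=hull(face(ss,vs,bs),bs)
    ra,rb=cv2.minAreaRect(a),cv2.minAreaRect(b)
    q=plane("top",cv2.boxPoints(ra),47); e=q[1]-q[0];e2=q[2]-q[1]
    p,g=two(cen(a),cen(b)); print(k,cen(a).round(1),cen(b).round(1),[np.round(x,1) for x in(ra[1],rb[1])],p.round(1),round(g,1),"top@47",plane("top",cen(a),47)[0].round(1),"side@47",plane("side",cen(b),47)[0].round(1),"edges",np.linalg.norm(e).round(),np.linalg.norm(e2).round(),np.degrees(np.arctan2(e[1],e[0])).round(1))
# dark wells
for k,a,b in(("narrow",(180.8,205.4),(348.5,117)),("wide",(229.3,207.5),(357.5,157.5)),("medium",(175.5,270),(279.8,122.8)),("slot",(240,271),(287,178))):
    p,g=two(a,b);print("well",k,p.round(1),round(g,1),plane("top",a,47)[0].round(1))
for nm,m,bx in(("top",(vt<118)&(st<60),(345,254,386,276)),):
    h=hull(m.astype(np.uint8),bx);print("cass",cv2.minAreaRect(h),cen(h),plane(nm,cv2.boxPoints(cv2.minAreaRect(h)),52).round(1).tolist())
vis=[cv2.resize(T[245:280,340:390],None,fx=10,fy=10,interpolation=cv2.INTER_NEAREST)[:350,:],cv2.resize(S[280:345,295:345],None,fx=8,fy=8,interpolation=cv2.INTER_NEAREST)]
H=max(x.shape[0] for x in vis);W=np.hstack([cv2.copyMakeBorder(x,0,H-x.shape[0],0,0,0) for x in vis[::-1]])
cv2.imwrite("pics/cass.png",W[:600,:800]);print(W.shape)
print("table edge",plane("top",[[136,300],[500,300]],0).round().tolist())
E
```

```text
little [275.  262.1] [301.  202.6] (272, 259, 7, 7) (297, 198, 9, 10) [454.3   3.8  68.6] 0.7
large [415.3 257.2] [334.8 354.7] (410, 252, 12, 11) (326, 345, 19, 21) [ 455.3 -343.4  123.5] 0.1
brown [319.5 258.5] [312.8 242. ] (316, 255, 8, 8) (307, 236, 13, 13) [ 459.6 -108.8   92.9] 0.3
narrow [179.7 204.1] [348.4 115.5] [array([34.7, 35.1]), array([27.8, 38.2])] [611.4 249.9  46.3] 1.8 top@47 [612.2 249.7  47. ] side@47 [610.3 249.2  47. ] edges 92.0 90.0 -6.8
wide [228.1 206.3] [356.3 156.2] [array([35., 35.]), array([31.4, 41.6])] [603.4 124.8  43.2] 2.5 top@47 [604.  124.2  47. ] side@47 [601.2 121.7  47. ] edges 91.0 92.0 -91.1
medium [174.3 269.7] [278.8 121.4] [array([35.4, 35.4]), array([28.3, 38.4])] [442.  263.6  45.3] 0.4 top@47 [442.  263.3  47. ] side@47 [441.7 261.9  47. ] edges 91.0 91.0 -5.4
slot [237.5 261.8] [286.4 175.8] [array([20.1, 37.6]), array([33.4, 41. ])] [447.5 100.9  42.7] 23.8 top@47 [459.1 101.2  47. ] side@47 [435.4  96.2  47. ] edges 97.0 52.0 -76.6
well narrow [609.8 247.4  43.7] 1.0 [608.7 246.7  47. ]
well wide [603.  121.8  41.5] 2.6 [600.8 121.2  47. ]
well medium [442.6 261.2  42.5] 2.2 [441.2 260.1  47. ]
well slot [435.9  95.9  39.1] 0.4 [435.2  95.   47. ]
cass ((365.0, 263.5), (19.0, 40.0), 90.0) [367.72259508 264.31096197] [[473.1, -175.6, 52.0], [471.0, -278.7, 52.0], [422.0, -277.1, 52.0], [424.2, -174.3, 52.0]]
(520, 900, 3)
table edge [[368.0, 374.0, 0.0], [347.0, -587.0, 0.0]]
```

View pics/cass.png

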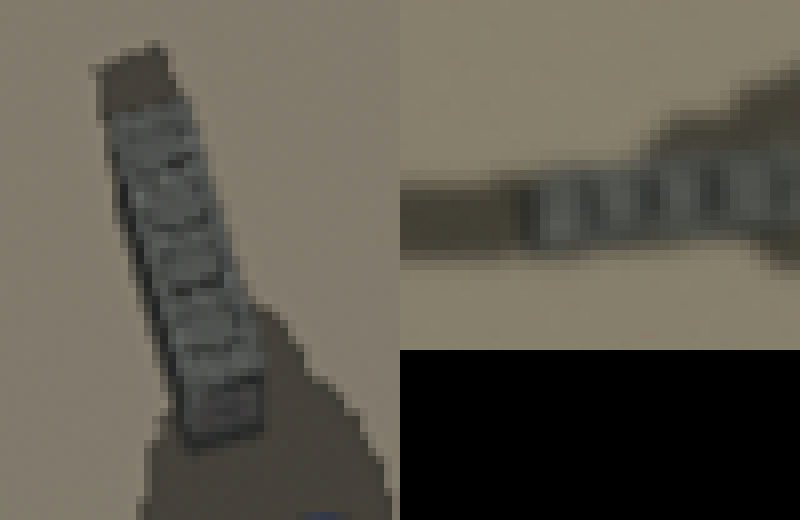

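The crop shows the cassette's long axis tilted in the side view, with its top-face corners at side pixels (308.5,294), (318.5,292.5), (328,327) and (318,328). The measured heights agree with the text: caps near 124, 93 and 69 mm, blocks near 45 mm. I'll start with the large bottle.

Request:
move_arm(
  motion=[
    [[1,294,-86,0,-1.188],[1,294,-86,0,-1.188],[1,294,-86,0,-1.188],[1,294,-86,0,-1.188],[1,294,-86,0,-1.188],[1,294,-86,0,-1.188],[1,294,-86,0,-1.188],[1,294,-86,0,-1.188]],
  ],
  squeeze=30,
)

```text
clock: 0.77
tcp_pos: [458.5, -339.9, 303.4]
tcp_rot: [180.0, -0.1, 79.8]
wrist_force: [0.5, -0.6, -0.8]
gripper_width: 85.7
grasp_force: 0.0
```

Run:
```python
from meas import *
side=np.array([(308.5,294.4),(318.5,292.5),(327.7,327.2),(317.8,327.9)])
c=plane("side",side,52);print("cass side corners",c.round(1).tolist(),c.mean(0).round(1),"L",np.linalg.norm(c[0]-c[3]),np.linalg.norm(c[1]-c[2]),"yaw",np.degrees(np.arctan2(*(c[0]+c[1]-c[2]-c[3])[[1,0]])))
m=((vt<115)&(vt>=70)&(st<40)).astype(np.uint8);h=hull(m,(350,256,384,273));r=cv2.minAreaRect(h)
print("cass top",r,plane("top",cv2.boxPoints(r),52).round(1).tolist(),plane("top",[r[0]],52).round(1),"tri",two(r[0],side.mean(0)))
# slot hole + face, side & top
for n,v,s,bx in(("top",vt,st,(214,248,266,296)),("side",vs,ss,(262,156,314,208))):
    m=(v<115).astype(np.uint8)
    x0,y0,x1,y1=(222,262,258,281) if n=="top" else (277,160,298,195)
    h=hull(m,(x0,y0,x1,y1)); r=cv2.minAreaRect(h); q=plane(n,cv2.boxPoints(r),47); print("slot",n,np.round(r[0],1),np.round(r[1],1),q.round(1).tolist(),plane(n,[r[0]],47).round(1))
    for th in(110,120,130,140):
        f=hull((v>th).astype(np.uint8)&(s<45).astype(np.uint8),bx);r=cv2.minAreaRect(f);print(n,th,np.round(cen(f),1),np.round(r[1],1),plane(n,cen(f),47).round(1))
st_=monitor.state();print(st_["clock"],st_["tcp_pos"],st_["tcp_rot"])
```

```text
cass side corners [[434.5, -198.4, 52.0], [454.1, -198.1, 52.0], [458.1, -270.0, 52.0], [439.9, -267.9, 52.0]] [ 446.6 -233.6   52. ] L 69.71537683813445 72.02249549988937 yaw 93.83748288557352
cass top ((367.23760986328125, 263.8762512207031), (9.353349685668945, 27.363523483276367), 84.2894058227539) [[455.7, -196.2, 52.0], [461.2, -266.5, 52.0], [437.2, -268.1, 52.0], [431.7, -197.9, 52.0]] [[ 446.4 -232.2   52. ]] tri (array([ 446.8371942 , -232.60937901,   47.64271346]), np.float64(0.19129798511218016))
slot top [239.9 271. ] [31.1 12.8] [[423.5, 136.6, 47.0], [456.3, 133.1, 47.0], [446.7, 53.6, 47.0], [413.9, 57.3, 47.0]] [[435.1  95.2  47. ]]
top 110 [240.  270.1] [40.3 37.5] [[437.6  95.   47. ]]
top 120 [239.3 270.1] [36.1 37.2] [[437.7  96.8  47. ]]
top 130 [237.5 261.5] [20.3 37.6] [[459.9 101.2  47. ]]
top 140 [238.2 283.1] [32.9  8.6] [[404.1 100.   47. ]]
slot side [287. 177.] [28. 14.] [[426.5, 134.9, 47.0], [457.7, 128.9, 47.0], [445.5, 51.7, 47.0], [415.4, 57.5, 47.0]] [[436.2  92.5  47. ]]
side 110 [287.5 181.5] [51. 51.] [[435.4  80.   47. ]]
side 120 [287.5 181.5] [51. 51.] [[435.4  80.   47. ]]
side 130 [286.4 175.8] [33.4 41. ] [[435.4  96.2  47. ]]
side 140 [nan nan] [3. 0.] [[nan nan nan]]
0.7667 [ 458.48167621 -339.90362973  303.44130652] [ 1.79966564e+02 -1.28726646e-01  7.98187579e+01]meas.py:8: RuntimeWarning: invalid value encountered in divide
  def cen(h): M=cv2.moments(h); return np.array([M["m10"],M["m01"]])/M["m00"]
```

Request:
move_arm(
  motion=[
    [[1,0,0,0,-0.178],[1,0,0,0,-0.178],[1,0,0,0,-0.178],[1,0,0,0,-0.178]],
  ],
)

```text
clock: 1.1
tcp_pos: [455.2, -343.6, 303.4]
tcp_rot: [-180.0, -0.0, 89.3]
wrist_force: [-0.7, -0.5, 0.3]
gripper_width: 85.6
grasp_force: 0.0
```

Request:
move_arm(
  motion=[
    [[1,0,0,40,0],[1,0,0,80,0],[1,0,0,115,0],[1,0,0,140,0],[1,0,0,152,0],[1,0,0,160,0],[1,0,0,160,0],[1,0,0,160,0]],
  ],
)

```text
clock: 1.77
tcp_pos: [455.9, -344.6, 145.3]
tcp_rot: [179.9, 0.1, 89.4]
wrist_force: [-0.9, -0.4, -1.3]
gripper_width: 85.0
grasp_force: 0.0
```

Request:
move_arm(
  motion=[
    [[0,0,0,0,0],[0,0,0,0,0],[0,0,0,0,0],[0,0,0,0,0],[0,0,0,0,0],[0,0,0,0,0]],
  ],
  squeeze=40,
)

```text
clock: 2.27
tcp_pos: [456.0, -344.8, 146.0]
tcp_rot: [179.9, 0.2, 89.4]
wrist_force: [-1.4, 0.5, 7.0]
gripper_width: 59.4
grasp_force: 42.3
```

Request:
move_arm(
  motion=[
    [[0,0,0,-20,0],[0,0,0,-60,0],[0,0,0,-100,0],[0,0,0,-135,0],[0,0,0,-150,0],[0,20,0,-155,0],[0,50,0,-155,0],[0,90,0,-155,0]],
  ],
)

```text
clock: 2.93
tcp_pos: [456.2, -254.5, 300.1]
tcp_rot: [179.9, 0.1, 89.3]
wrist_force: [2.0, 0.8, -2.1]
gripper_width: 59.0
grasp_force: 43.8
```

Request:
move_arm(
  motion=[
    [[0,40,0,0,0],[0,80,0,0,0],[0,120,0,0,0],[0,160,0,0,0],[0,200,0,0,0],[0,235,0,0,0],[0,260,0,0,0],[0,275,0,0,0]],
  ],
)

```text
clock: 3.6
tcp_pos: [458.5, 24.0, 299.3]
tcp_rot: [180.0, -0.0, 89.6]
wrist_force: [0.7, -0.3, -1.5]
gripper_width: 59.2
grasp_force: 43.8
```

Request:
move_arm(
  motion=[
    [[0,25,20,0,0],[0,50,45,0,0],[0,75,75,0,0],[0,95,105,0,0],[0,102,130,0,0],[0,102,141,0,0],[0,102,141,0,0],[0,102,141,0,0]],
  ],
)

```text
clock: 4.27
tcp_pos: [600.9, 121.9, 298.7]
tcp_rot: [-180.0, 0.0, 89.4]
wrist_force: [0.3, -0.1, -2.1]
gripper_width: 59.3
grasp_force: 44.2
```

Request:
move_arm(
  motion=[
    [[0,0,1.5,30,0],[0,0,1.5,60,0],[0,0,1.5,80,0],[0,0,1.5,93,0],[0,0,1.5,98,0],[0,0,1.5,98,0]],
  ],
)

```text
clock: 4.77
tcp_pos: [601.6, 121.6, 200.3]
tcp_rot: [-179.9, -0.0, 89.4]
wrist_force: [-0.8, 0.8, -1.2]
gripper_width: 59.1
grasp_force: 44.2
```

Run:
```python
from h import *
S=eyes.get_image("side");T=eyes.get_image("top")
a=cv2.resize(S[40:220,250:450],None,fx=2,fy=2,interpolation=cv2.INTER_CUBIC);b=cv2.resize(T[130:310,140:340],None,fx=2,fy=2,interpolation=cv2.INTER_CUBIC)
cv2.imwrite("pics/p1.png",np.hstack([a,b]));print(monitor.state()["tcp_pos"])
```

```text
[603.17060165 121.67827858 202.66054824]
```

View pics/p1.png

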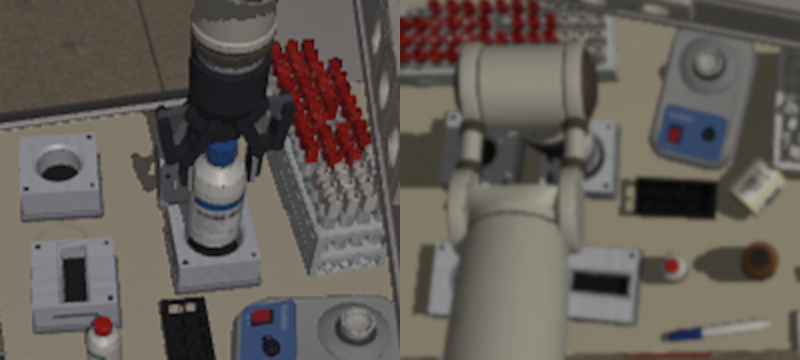

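The side view shows the blue-capped bottle upright over the wide well at about (215,215) in the picture, its foot just above the rim and centred. I'll lower it.

Request:
move_arm(
  motion=[
    [[0,0,0,8,0],[0,0,0,16,0],[0,0,0,24,0],[0,0,0,30,0],[0,0,0,34,0],[0,0,0,36,0],[0,0,0,38,0],[0,0,0,38,0]],
  ],
)

```text
clock: 5.53
tcp_pos: [602.4, 121.8, 162.6]
tcp_rot: [-180.0, 0.0, 89.4]
wrist_force: [0.2, 0.8, -1.7]
gripper_width: 59.2
grasp_force: 44.2
```

Request:
move_arm(
  motion=[
    [[0,0,0,1,0],[0,0,0,2,0],[0,0,0,3,0],[0,0,0,3,0]],
  ],
)

```text
clock: 5.87
tcp_pos: [602.9, 121.9, 161.0]
tcp_rot: [180.0, -0.0, 89.4]
wrist_force: [-2.7, 0.4, 4.2]
gripper_width: 59.2
grasp_force: 44.6
```

Request:
move_arm(
  motion=[
    [[0.4,0,0,0,0],[0.85,0,0,0,0],[0.85,0,0,0,0],[0.85,0,0,0,0],[0.85,0,0,-10,0],[0.85,0,0,-30,0],[0.85,0,0,-60,0],[0.85,0,0,-100,0]],
  ],
)

```text
clock: 6.53
tcp_pos: [600.9, 121.7, 258.5]
tcp_rot: [-179.7, 0.0, 89.4]
wrist_force: [1.3, 0.2, -0.3]
gripper_width: 72.4
grasp_force: 0.0
```

Request:
move_arm(
  motion=[
    [[0.9,-15,0,-25,0],[0.9,-45,-25,-40,0],[0.9,-80,-50,-40,0],[0.9,-115,-75,-40,0],[0.9,-150,-100,-40,0],[0.9,-185,-120,-40,0],[0.9,-215,-135,-40,0],[0.9,-232,-141,-40,0]],
  ],
)

```text
clock: 7.2
tcp_pos: [457.3, -111.4, 300.7]
tcp_rot: [180.0, 0.1, 89.3]
wrist_force: [0.0, -0.6, -0.2]
gripper_width: 76.9
grasp_force: 0.0
```

Run:
```python
from h import *
S=eyes.get_image("side");T=eyes.get_image("top")
a=cv2.resize(S[90:310,240:440],None,fx=2,fy=2,interpolation=cv2.INTER_CUBIC);b=cv2.resize(T[150:370,140:340],None,fx=2,fy=2,interpolation=cv2.INTER_CUBIC)
cv2.imwrite("pics/p2.png",np.hstack([a,b]));cv2.imwrite("pics/p2s.png",S);cv2.imwrite("pics/p2t.png",T);s=monitor.state();print(s["tcp_pos"],s["tcp_rot"])
```

```text
[ 458.38090312 -111.14474976  300.80364953] [1.79932984e+02 7.33508371e-02 8.91729403e+01]
```

View pics/p2.png

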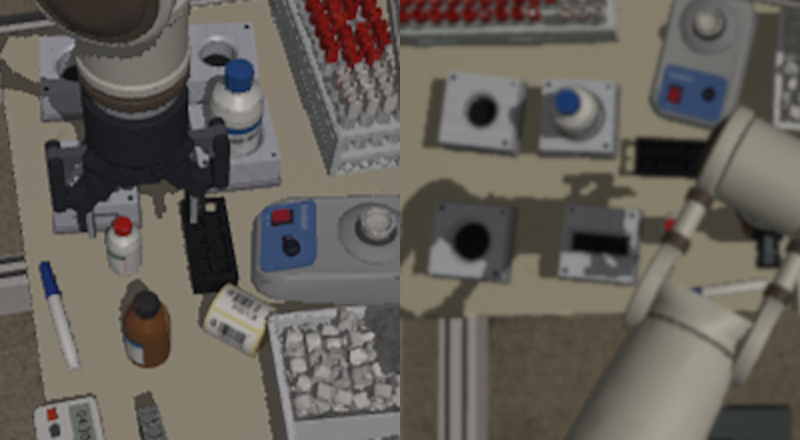

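The side view shows the blue-capped bottle standing in the wide block (at about (238,110) in the picture). The brown bottle at (147,330) is free under the gripper.

Request:
move_arm(
  motion=[
    [[1,2,1,40,0],[1,2,1,80,0],[1,2,1,118,0],[1,2,1,145,0],[1,2,1,165,0],[1,2,1,175,0],[1,2,1,180,0],[1,2,1,180,0]],
  ],
)

```text
clock: 7.97
tcp_pos: [460.5, -106.3, 119.8]
tcp_rot: [-180.0, -0.0, 89.5]
wrist_force: [0.4, 0.7, -0.4]
gripper_width: 85.6
grasp_force: 0.0
```

Request:
move_arm(
  motion=[
    [[0,0,0,0,0],[0,0,0,0,0],[0,0,0,0,0],[0,0,0,0,0],[0,0,0,0,0],[0,0,0,0,0],[0,0,0,0,0]],
  ],
)

```text
clock: 8.55
tcp_pos: [461.0, -107.3, 121.4]
tcp_rot: [179.9, 0.1, 89.4]
wrist_force: [-1.3, 0.0, 6.1]
gripper_width: 47.3
grasp_force: 40.1
```

Run:
```python
from meas import *
S=eyes.get_image("side");h,s,v=hsv(S);h2=hsv(cv2.imread("pics/p2t.png"))
f=lambda h,s,v:((h>95)&(h<128)&(s>90)&(v>30)).astype(np.uint8)
T2=cv2.imread("pics/p2t.png");S2=cv2.imread("pics/p2s.png")
a=hull(f(*hsv(T2)),(212,190,238,214));b=hull(f(*hsv(S2)),(350,112,372,138))
print(cen(a),cen(b),*two(cen(a),cen(b)))
print(monitor.state()["tcp_pos"])
```

```text
[222.80067002 200.50251256] [358.94414414 127.35405405] [602.69993254 125.56986733 135.99099563] 0.5988084813587561
[ 460.96213624 -107.29608289  121.38960439]
```

Request:
move_arm(
  motion=[
    [[0,0,0,-20,0],[0,0,0,-60,0],[0,0,0,-100,0],[0,0,0,-125,0],[0,15,0,-135,0],[0,45,0,-135,0],[0,80,-3,-135,0],[0,120,-6,-135,0]],
  ],
)

```text
clock: 9.27
tcp_pos: [455.4, 13.6, 255.7]
tcp_rot: [179.9, 0.0, 89.3]
wrist_force: [1.0, 0.6, -1.8]
gripper_width: 47.2
grasp_force: 41.9
```

Request:
move_arm(
  motion=[
    [[0,40,-3,0,0],[0,80,-7,0,0],[0,120,-10,0,0],[0,160,-13,0,0],[0,200,-16,0,0],[0,230,-17,0,0],[0,245,-17,0,0],[0,250,-17,0,0]],
  ],
)

```text
clock: 9.93
tcp_pos: [440.3, 265.8, 255.1]
tcp_rot: [180.0, -0.0, 89.6]
wrist_force: [-0.4, -0.6, -1.4]
gripper_width: 47.3
grasp_force: 41.9
```

Request:
move_arm(
  motion=[
    [[0,0,0,15,0],[0,0,0,40,0],[0,0,0,60,0],[0,0,0,68,0],[0,0,0,70,0],[0,0,0,70,0]],
  ],
)

```text
clock: 10.43
tcp_pos: [441.0, 262.9, 185.0]
tcp_rot: [-180.0, 0.0, 89.4]
wrist_force: [0.8, -0.4, -1.4]
gripper_width: 47.5
grasp_force: 41.9
```

Run:
```python
from h import *
S=eyes.get_image("side");T=eyes.get_image("top")
a=cv2.resize(S[30:230,210:410],None,fx=2,fy=2,interpolation=cv2.INTER_CUBIC);b=cv2.resize(T[170:370,120:320],None,fx=2,fy=2,interpolation=cv2.INTER_CUBIC)
cv2.imwrite("pics/p3.png",np.hstack([a,b]));s=monitor.state();print(s["tcp_pos"],s["tcp_rot"],s["wrist_force"])
```

```text
[441.8750152  263.38903185 186.39507888] [ 1.79862176e+02 -4.32466359e-02  8.94012638e+01] [ 0.29211631  1.17703179 -2.18096543]
```

View pics/p3.png

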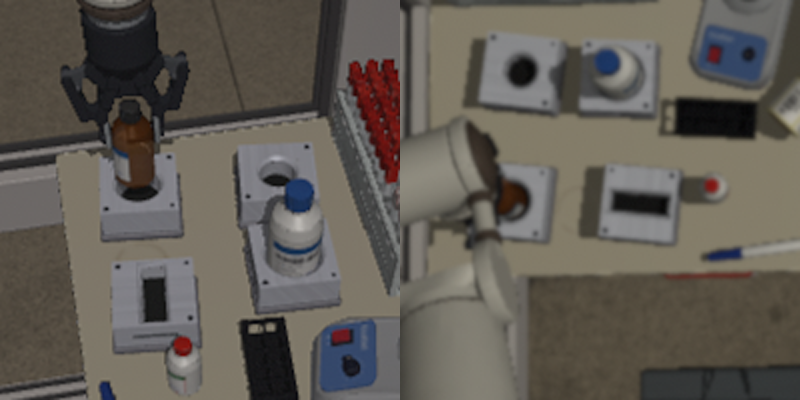

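The side view shows the brown bottle over the medium well. Its foot is at about (133,187) in the picture and the hole centre at about (140,183). I'll quantify that offset before lowering.

Run:
```python
from meas import *
S=eyes.get_image("side");T=eyes.get_image("top");h,s,v=hsv(S)
tz=monitor.state()["tcp_pos"][2]; zb=tz-121.4
m=((h>3)&(h<18)&(s>90)&(v>30)&(v<170)).astype(np.uint8)[60:130,255:300]
for y in range(0,70,3):
    xs=np.flatnonzero(m[y]); 
    if len(xs)>3: print(y+60,xs.min()+255,xs.max()+255)
for z in(zb,zb+44,zb+88): print("pred axis",z,proj("side",[441.9,263.4,z]).round(1),proj("side",[441.9-24,263.4,z]).round(1),proj("side",[441.9+24,263.4,z]).round(1))
print("block centre",proj("side",[442,262,47]).round(1), "dz",zb)
```

```text
90 267 284
93 266 285
96 266 286
99 267 286
102 268 286
105 274 286
108 275 286
111 275 286
114 276 287
117 276 286
120 271 284
123 275 279
pred axis 65.04471651697585 [278.1 115.4] [268.1 116.8] [288.1 114. ]
pred axis 109.04471651697585 [276.5 101.4] [266.1 102.8] [286.9 100. ]
pred axis 153.04471651697585 [274.7  86.3] [264.   87.8] [285.5  84.9]
block centre [278.9 121.3] dz 65.04471651697585
```

The silhouette centre at column 276 matches the predicted axis at 276.5, so the bottle is centred. I'll lower it.

Request:
move_arm(
  motion=[
    [[0,0,0,8,0],[0,0,0,16,0],[0,0,0,24,0],[0,0,0,32,0],[0,0,0,38,0],[0,0,0,42,0],[0,0,0,44,0],[0,0,0,44,0]],
  ],
)

```text
clock: 11.3
tcp_pos: [441.1, 263.5, 140.5]
tcp_rot: [180.0, -0.0, 89.4]
wrist_force: [2.9, 2.2, -1.0]
gripper_width: 47.4
grasp_force: 41.0
```

Request:
move_arm(
  motion=[
    [[0,0,0,1,0],[0,0,0,2,0],[0,0,0,3,0],[0,0,0,4,0],[0,0,0,4,0]],
  ],
)

```text
clock: 11.72
tcp_pos: [441.2, 263.7, 138.5]
tcp_rot: [180.0, -0.0, 89.4]
wrist_force: [-2.4, 2.1, 11.0]
gripper_width: 47.3
grasp_force: 42.4
```

Request:
move_arm(
  motion=[
    [[0.4,0,0,0,0],[0.8,0,0,0,0],[0.8,0,0,0,0],[0.8,0,0,0,0],[0.8,0,0,-10,0],[0.8,0,0,-35,0],[0.8,0,0,-70,0],[0.8,-10,0,-100,0]],
  ],
)

```text
clock: 12.38
tcp_pos: [440.3, 253.9, 238.6]
tcp_rot: [-180.0, -0.0, 89.5]
wrist_force: [1.3, -0.4, 0.8]
gripper_width: 68.5
grasp_force: 0.0
```

Request:
move_arm(
  motion=[
    [[0.8,-30,2,0,0],[0.8,-70,4,0,0],[0.8,-110,7,0,0],[0.8,-150,10,0,0],[0.8,-190,13,0,0],[0.8,-225,15,0,0],[0.8,-245,15.5,0,0],[0.8,-250,15.5,0,0]],
  ],
)

```text
clock: 13.05
tcp_pos: [453.7, 0.2, 237.5]
tcp_rot: [180.0, 0.1, 89.2]
wrist_force: [0.0, 0.6, 0.2]
gripper_width: 68.6
grasp_force: 0.0
```

Run:
```python
from meas import *
S=eyes.get_image("side");T=eyes.get_image("top");cv2.imwrite("pics/p4s.png",S);cv2.imwrite("pics/p4t.png",T)
s=monitor.state();print(s["tcp_pos"],s["tcp_rot"])
h,s_,v=hsv(S);m=(((h<10)|(h>170))&(s_>90)&(v>50)).astype(np.uint8);print("red side",cen(hull(m,(285,185,320,220))))
k=S[190:240,285:320]; print("little in view; body cols by row (bright)")
for y in range(205,230,4): 
    xs=np.flatnonzero(v[y,285:320]>120)+285; print(y,xs.min() if len(xs) else None,xs.max() if len(xs) else None)
for z in(0,32,65): print(z,proj("side",[454.3,3.8,z]).round(1))
```

```text
[453.66362925   2.59748403 237.17963688] [-1.79986003e+02 -1.37905631e-02  8.92940202e+01]
red side [300.984      202.53333333]
little in view; body cols by row (bright)
205 307 319
209 285 319
213 285 319
217 285 319
221 285 319
225 285 319
229 285 319
0 [302.4 220. ]
32 [301.8 212.1]
65 [301.2 203.5]
```

Request:
move_arm(
  motion=[
    [[0.8,0,0.5,35,0],[0.8,0,0.5,70,0],[0.8,0,0.5,100,0],[0.8,0,0.5,120,0],[0.8,0,0.5,130,0],[0.8,0,0.5,133,0],[0.8,0,0.5,133,0]],
  ],
)

```text
clock: 13.73
tcp_pos: [454.3, 4.1, 103.9]
tcp_rot: [-180.0, -0.0, 89.5]
wrist_force: [-0.5, 0.5, 0.0]
gripper_width: 68.5
grasp_force: 0.0
```

Request:
move_arm(
  motion=[
    [[0,0,0,0,0],[0,0,0,0,0],[0,0,0,0,0],[0,0,0,0,0],[0,0,0,0,0],[0,0,0,0,0],[0,0,0,0,0]],
  ],
  squeeze=30,
)

```text
clock: 14.32
tcp_pos: [455.5, 3.0, 105.5]
tcp_rot: [179.8, 0.0, 89.4]
wrist_force: [-2.0, 0.4, 7.2]
gripper_width: 37.3
grasp_force: 29.6
```

Request:
move_arm(
  motion=[
    [[0,0,0,-20,0],[0,0,0,-60,0],[0,0,0,-100,0],[0,0,0,-140,0],[0,0,0,-170,0],[0,10,5,-180,0],[0,35,20,-180,0],[0,65,40,-180,0]],
  ],
)

```text
clock: 14.98
tcp_pos: [495.7, 67.6, 286.2]
tcp_rot: [179.8, 0.1, 89.3]
wrist_force: [0.6, 0.4, -0.2]
gripper_width: 37.5
grasp_force: 30.4
```

Request:
move_arm(
  motion=[
    [[0,33,20,0,0],[0,66,40,0,0],[0,99,60,0,0],[0,130,80,0,0],[0,155,97,0,0],[0,175,108,0,0],[0,182,113,0,0],[0,182,113,0,0]],
  ],
)

```text
clock: 15.65
tcp_pos: [610.2, 249.8, 283.8]
tcp_rot: [180.0, -0.0, 89.5]
wrist_force: [-0.4, -0.2, -0.3]
gripper_width: 37.3
grasp_force: 30.4
```

Request:
move_arm(
  motion=[
    [[0,0,0,20,0],[0,0,0,50,0],[0,0,0,80,0],[0,0,0,100,0],[0,0,0,108,0],[0,0,0,112,0],[0,0,0,112,0]],
  ],
)

```text
clock: 16.23
tcp_pos: [609.7, 247.9, 172.2]
tcp_rot: [-180.0, 0.0, 89.4]
wrist_force: [-0.5, 0.2, -0.3]
gripper_width: 37.4
grasp_force: 30.4
```

Run:
```python
from meas import *
S=eyes.get_image("side");T=eyes.get_image("top")
a=cv2.resize(S[40:210,240:410],None,fx=3,fy=3,interpolation=cv2.INTER_CUBIC)
cv2.imwrite("pics/p5.png",a);s=monitor.state();p=s["tcp_pos"];print(p,s["tcp_rot"],s["wrist_force"])
zb=p[2]-105.5
for z in(zb,zb+32,zb+65): print("pred axis in crop",z.round(),((proj("side",[p[0],p[1],z])-[240,40])*3).round())
print("block",((proj("side",[610.5,248.7,47])-[240,40])*3).round())
```

```text
[610.77090593 248.48880789 174.06437187] [ 1.79818054e+02 -3.29118219e-02  8.94044389e+01] [ 1.07983476 -0.14782608 -0.39755851]
pred axis in crop 69.0 [327. 207.]
pred axis in crop 101.0 [329. 176.]
pred axis in crop 134.0 [331. 143.]
block [326. 227.]
```

View pics/p5.png

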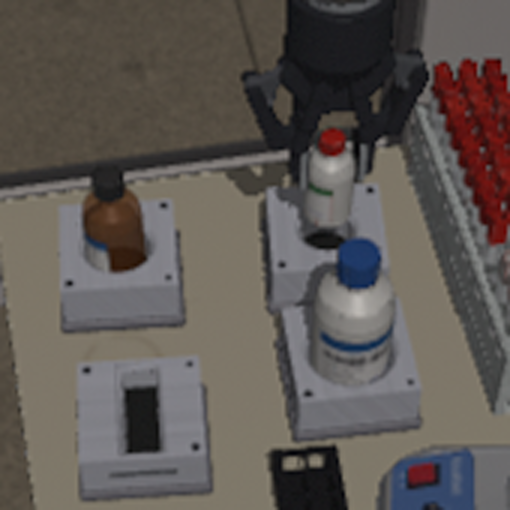

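The side view shows the red-capped bottle hanging straight over the narrow well at (328,200), where its axis was predicted. The brown bottle at (112,220) and the large one at (355,320) are seated. I'll lower it.

Request:
move_arm(
  motion=[
    [[0,0,0,8,0],[0,0,0,16,0],[0,0,0,24,0],[0,0,0,31,0],[0,0,0,37,0],[0,0,0,41,0],[0,0,0,43,0],[0,0,0,43,0]],
  ],
)

```text
clock: 17.0
tcp_pos: [609.7, 249.0, 128.3]
tcp_rot: [-180.0, -0.0, 89.4]
wrist_force: [1.5, 4.7, -2.8]
gripper_width: 37.5
grasp_force: 30.6
```

Request:
move_arm(
  motion=[
    [[0,0,0,1,0],[0,0,0,2,0],[0,0,0,3,0],[0,0,0,4,0],[0,0,0,4,0]],
  ],
)

```text
clock: 17.42
tcp_pos: [610.1, 249.2, 126.6]
tcp_rot: [180.0, -0.0, 89.4]
wrist_force: [-3.3, 3.7, 7.9]
gripper_width: 36.8
grasp_force: 31.6
```

Request:
move_arm(
  motion=[
    [[0.35,0,0,0,0],[0.7,0,0,0,0],[0.7,0,0,0,0],[0.7,0,0,0,0],[0.7,0,0,-10,0],[0.7,0,0,-40,0],[0.7,0,0,-80,0],[0.7,0,0,-120,0]],
  ],
)

```text
clock: 18.08
tcp_pos: [608.9, 248.1, 245.4]
tcp_rot: [-179.8, 0.1, 89.4]
wrist_force: [2.2, 0.4, 0.6]
gripper_width: 59.8
grasp_force: 0.0
```

Request:
move_arm(
  motion=[
    [[0.7,0,0,-30,0],[0.7,-25,-10,-40,0],[0.7,-60,-20,-40,0],[0.7,-98,-32,-40,0],[0.7,-136,-45,-40,0],[0.7,-174,-57,-40,0],[0.7,-212,-70,-40,0],[0.7,-250,-82,-40,0]],
  ],
)

```text
clock: 18.75
tcp_pos: [524.1, -2.2, 285.5]
tcp_rot: [180.0, 0.0, 89.4]
wrist_force: [0.5, 0.1, 0.7]
gripper_width: 59.7
grasp_force: 0.0
```

Request:
move_arm(
  motion=[
    [[0.7,-38,-12,0,0],[0.7,-76,-25,0,0],[0.7,-114,-37,0,0],[0.7,-152,-50,0,0],[0.7,-190,-63,0,-0.04],[0.7,-220,-72,0,-0.084],[0.7,-234,-76.5,0,-0.084],[0.7,-234,-76.5,0,-0.084]],
  ],
)

```text
clock: 19.42
tcp_pos: [445.2, -236.8, 285.5]
tcp_rot: [-180.0, 0.1, 94.0]
wrist_force: [0.5, 0.0, 0.3]
gripper_width: 59.7
grasp_force: 0.0
```

Run:
```python
from meas import *
S=eyes.get_image("side");T=eyes.get_image("top");cv2.imwrite("pics/p6s.png",S);cv2.imwrite("pics/p6t.png",T)
s=monitor.state();print(s["tcp_pos"],s["tcp_rot"],s["clock"])
a=cv2.resize(S[90:390,240:440],None,fx=2,fy=2,interpolation=cv2.INTER_CUBIC)
b=cv2.resize(T[170:320,140:340],None,fx=2,fy=2,interpolation=cv2.INTER_CUBIC)
cv2.imwrite("pics/p6.png",np.hstack([a,cv2.copyMakeBorder(b,0,300,0,0,0)]))
f=lambda h,s,v:((h>95)&(h<128)&(s>90)&(v>30)).astype(np.uint8)
r=lambda h,s,v:(((h<10)|(h>170))&(s>90)&(v>50)).astype(np.uint8)
k=lambda h,s,v:((v<45)&(s<100)).astype(np.uint8)
for nm,g,p in(("large",f,(603,123,139)),("little",r,(610.5,248.7,92)),("brown",k,(442,262,113))):
    def bx(n):
        q=proj(n,p).astype(int);d=11 if n=="top" else 13;return (q[0]-d,q[1]-d,q[0]+d,q[1]+d)
    a=cen(hull(g(*hsv(T)),bx("top")));b=cen(hull(g(*hsv(S)),bx("side")));print(nm,two(a,b))
```

```text
[ 446.17824692 -233.85853596  285.18880046] [-1.79997622e+02 -1.74201453e-02  9.41486995e+01] 19.5167Traceback (most recent call last):
  File "<stdin>", line 13, in <module>
  File "meas.py", line 6, in hull
    n,l,s,c=cv2.connectedComponentsWithStats(k); i=1+np.argmax(s[1:,4])
                                                     ~~~~~~~~~^^^^^^^^^
    return _wrapfunc(a, 'argmax', axis=axis, out=out, **kwds)
    return bound(*args, **kwds)
ValueError: attempt to get argmax of an empty sequence
```

View pics/p6.png

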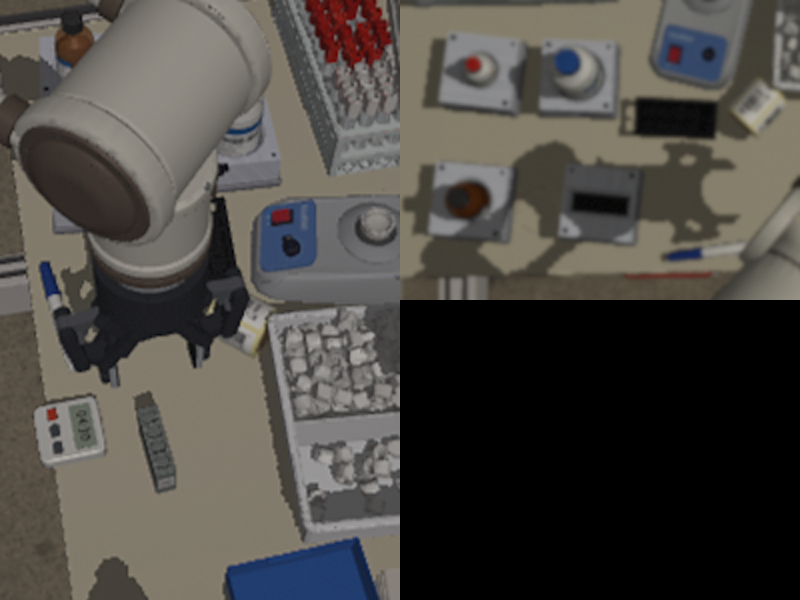

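The pictures show all three bottles in their blocks (top view: red (474,65), blue (568,62), brown (465,198)). The cassette stands free under the gripper at side picture (155,440). I'll grasp it now.

Request:
move_arm(
  motion=[
    [[0.7,0,0.5,40,0],[0.7,0,0.5,80,0],[0.7,0,0.5,120,0],[0.7,0,0.5,150,0],[0.7,0,0.5,170,0],[0.7,0,0.5,182,0],[0.7,0,0.5,187,0],[0.7,0,0.5,187,0]],
  ],
)

```text
clock: 20.18
tcp_pos: [446.7, -232.1, 96.9]
tcp_rot: [-179.9, -0.1, 94.3]
wrist_force: [1.1, 0.1, -0.6]
gripper_width: 59.8
grasp_force: 0.0
```

Request:
move_arm(
  motion=[
    [[0,0,0,0,0],[0,0,0,0,0],[0,0,0,0,0],[0,0,0,0,0],[0,0,0,0,0],[0,0,0,0,0],[0,0,0,0,0],[0,0,0,0,0]],
  ],
  squeeze=35,
)

```text
clock: 20.85
tcp_pos: [447.7, -234.2, 99.2]
tcp_rot: [179.9, 0.1, 94.2]
wrist_force: [0.0, 1.8, 7.2]
gripper_width: 20.9
grasp_force: 39.7
```

Request:
move_arm(
  motion=[
    [[0,0,0,-20,0],[0,0,0,-55,0],[0,0,0,-90,0],[0,0,0,-120,0],[0,0,0,-135,0],[0,0,0,-140,0]],
  ],
)

```text
clock: 21.35
tcp_pos: [448.1, -234.7, 241.5]
tcp_rot: [179.7, 0.3, 94.2]
wrist_force: [0.7, -0.4, -0.7]
gripper_width: 21.1
grasp_force: 38.8
```

Run:
```python
from meas import *
def mom(n,I,box,zs,thr):
    g=cv2.GaussianBlur(cv2.cvtColor(I,cv2.COLOR_BGR2GRAY),(0,0),0.5).astype(float);x0,y0,x1,y1=box
    w=np.clip(thr-g[y0:y1,x0:x1],0,None);yy,xx=np.mgrid[y0:y1,x0:x1]
    for z in zs:
        P=plane(n,np.c_[xx.ravel(),yy.ravel()],z)[:,:2];ww=w.ravel();c=(P*ww[:,None]).sum(0)/ww.sum();C=np.cov(P.T,aweights=ww)
        e,V=np.linalg.eigh(C);d=V[:,1]*np.sign(V[1,1]);print(n,z,thr,c.round(1),"L",(np.sqrt(12*e[::-1])).round(1),"yaw",np.degrees(np.arctan2(d[1],d[0])).round(1))
for t in(60,100): mom("top",T,(222,262,258,281),(25,47),t)
for t in(60,100): mom("side",S,(278,160,297,195),(25,47),t)
T6=cv2.imread("pics/p6t.png");mom("top",T6,(222,262,258,281),(25,47),45)
# screw heads / edges: block face edge angle from top via Canny+fit on foot front edge
for n,I,bx in(("top",T,(214,248,266,296)),):
    f=hull(((vt>105)&(st<50)).astype(np.uint8),bx);print(cv2.minAreaRect(f),plane(n,cv2.boxPoints(cv2.minAreaRect(f)),47).round().tolist())
print(monitor.state()["tcp_pos"],monitor.state()["tcp_rot"])
```

```text
top 25 60 [435.7  96.9] L [68.3 20.1] yaw 83.6
top 47 60 [434.3  94.5] L [67.3 19.8] yaw 83.6
top 25 100 [435.9  97.3] L [71.8 24.6] yaw 83.5
top 47 100 [434.5  94.8] L [70.8 24.2] yaw 83.5
side 25 60 [436.1 102.4] L [59.1 23.2] yaw 83.7
side 47 60 [435.1  85.5] L [57.6 22.6] yaw 83.7
side 25 100 [436.  102.6] L [61.7 25.7] yaw 83.8
side 47 100 [435.   85.7] L [60.1 25.1] yaw 83.8
top 25 45 [435.3  98.3] L [69.  21.5] yaw 83.4
top 47 45 [433.9  95.9] L [68.  21.2] yaw 83.4
((240.5819854736328, 269.098388671875), (42.28019332885742, 40.650550842285156), 5.19442892074585) [[394.0, 152.0, 47.0], [498.0, 142.0, 47.0], [486.0, 34.0, 47.0], [382.0, 45.0, 47.0]]
[ 448.11256531 -234.71333338  241.53543853] [179.74136092   0.266173    94.23723408]
```

Request:
move_arm(
  motion=[
    [[0,30,1,0,0],[0,70,2,0,0],[0,110,4,0,0.03],[0,150,6,0,0.07],[0,190,7,0,0.11],[0,230,9,0,0.15],[0,265,10,0,0.185],[0,295,11,0,0.185]],
  ],
)

```text
clock: 22.02
tcp_pos: [434.7, 63.7, 236.5]
tcp_rot: [-179.9, -0.0, 83.6]
wrist_force: [1.1, -0.3, -1.9]
gripper_width: 20.9
grasp_force: 38.8
```

Run:
```python
from meas import *
T=eyes.get_image("top");s=monitor.state();p=s["tcp_pos"];a=np.radians(s["tcp_rot"][2]);d=np.array([436,95.2])-p[:2]
print(p,s["tcp_rot"],"tx,ty",d@[np.cos(a),np.sin(a)],d@[np.sin(a),-np.cos(a)],"turn",a-np.radians(83.6))
```

```text
[434.10525072  67.47149136 236.28538975] [-179.79604829   -0.22560068   83.82497863] tx,ty 27.771437005371553 -1.0988871276278607 turn 0.003926617882826111
```

Request:
move_arm(
  motion=[
    [[0,12,-1,0,0],[0,24,-1,0,0],[0,29,-1,15,0],[0,29,-1,35,0],[0,29,-1,45,0],[0,29,-1,50,0],[0,29,-1,50,0],[0,29,-1,50,0]],
  ],
)

```text
clock: 22.73
tcp_pos: [438.3, 90.0, 187.9]
tcp_rot: [-180.0, 0.0, 83.6]
wrist_force: [-0.1, -0.2, 0.2]
gripper_width: 21.1
grasp_force: 38.8
```

Run:
```python
from meas import *
S=eyes.get_image("side")
s=monitor.state();p=s["tcp_pos"];a=np.radians(s["tcp_rot"][2]);d=np.array([436,95.2])-p[:2]
print(p,s["tcp_rot"],"tx,ty",d@[np.cos(a),np.sin(a)],d@[np.sin(a),-np.cos(a)],"turn",a-np.radians(83.6))
cv2.imwrite("pics/p7.png",cv2.resize(S[70:230,230:370],None,fx=4,fy=3.75,interpolation=cv2.INTER_CUBIC))
```

```text
[438.76959322  89.98163639 188.48745288] [1.79947151e+02 1.80566836e-04 8.36115208e+01] tx,ty 4.877789042788037 -3.3330375679182698 turn 0.00020107622032083938
```

View pics/p7.png

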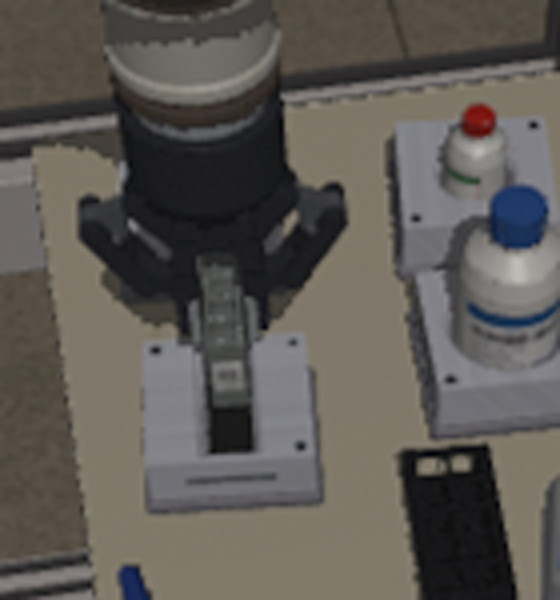

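The side view shows the cassette level over the slot block, lined up with the slot (its near end at (230,390), the slot's end at (230,445)). The reading says 5 mm further along and 3 mm sideways.

Request:
move_arm(
  motion=[
    [[0,3,-2,5,0],[0,5,-3,15,0],[0,5,-3,25,0],[0,5,-3,33,0],[0,5,-3,36,0],[0,5,-3,36,0],[0,5,-3,36,0]],
  ],
)

```text
clock: 23.37
tcp_pos: [435.8, 95.6, 151.6]
tcp_rot: [-180.0, 0.0, 83.6]
wrist_force: [0.2, -0.2, -0.5]
gripper_width: 20.9
grasp_force: 38.8
```

Run:
```python
from meas import *
S=eyes.get_image("side")
s=monitor.state();p=s["tcp_pos"];a=np.radians(s["tcp_rot"][2]);d=np.array([436,95.2])-p[:2]
print(p,s["wrist_force"],"tx,ty",d@[np.cos(a),np.sin(a)],d@[np.sin(a),-np.cos(a)])
zb=p[2]-99.2; u=np.array([np.cos(a),np.sin(a)]);w=np.array([u[1],-u[0]])
c=p[:2]+1.2*u
print("pred near top corners",[((proj("side",np.r_[c-35*u+k*11*w,zb+52])-[250,130])*8).round().tolist() for k in(-1,1)], "slot near top corners",[((proj("side",np.r_[np.array([435.9,96])-38.5*u+k*14*w,47])-[250,130])*8).round().tolist() for k in(-1,1)])
cv2.imwrite("pics/p8.png",cv2.resize(S[130:205,250:325],None,fx=8,fy=8,interpolation=cv2.INTER_CUBIC))
```

```text
[436.08274082  95.54358392 152.01038075] [ 0.52666893 -0.44433809 -1.27326818] tx,ty -0.35063617184815415 -0.04416137458784942
pred near top corners [[242.0, 336.0], [326.0, 331.0]] slot near top corners [[248.0, 481.0], [350.0, 475.0]]
```

View pics/p8.png

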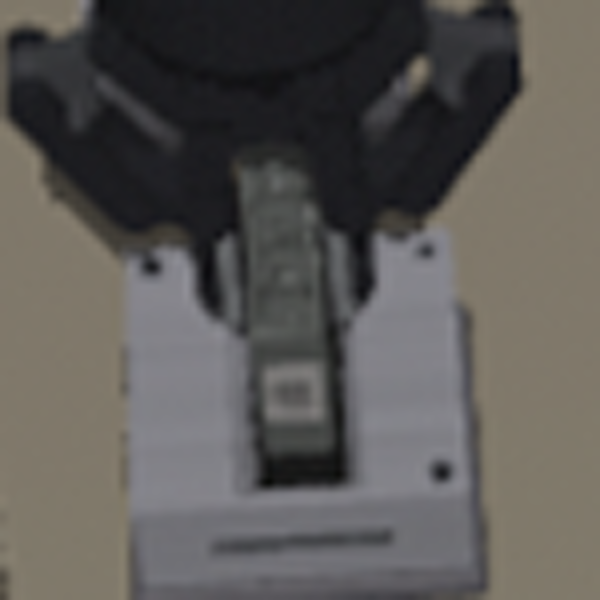

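The crop shows the cassette's foot at (300,455) just above the slot, within its outline (x 248–350, end at y ≈ 485). I'll lower it.

Request:
move_arm(
  motion=[
    [[0,0,0,4,0],[0,0,0,8,0],[0,0,0,12,0],[0,0,0,16,0],[0,0,0,20,0],[0,0,0,23,0],[0,0,0,24,0],[0,0,0,24,0]],
  ],
)

```text
clock: 24.08
tcp_pos: [435.6, 95.6, 127.5]
tcp_rot: [-180.0, 0.0, 83.6]
wrist_force: [-0.5, 1.0, -0.6]
gripper_width: 20.8
grasp_force: 38.8
```

Request:
move_arm(
  motion=[
    [[0,0,0,1,0],[0,0,0,2,0],[0,0,0,3,0],[0,0,0,3,0],[0,0,0,3,0]],
  ],
)

```text
clock: 24.5
tcp_pos: [435.9, 95.6, 124.9]
tcp_rot: [-180.0, -0.0, 83.6]
wrist_force: [0.4, -1.0, -0.3]
gripper_width: 21.2
grasp_force: 38.8
```

Request:
move_arm(
  motion=[
    [[0,0,0,0.7,0],[0,0,0,1.4,0],[0,0,0,2,0],[0,0,0,2,0]],
  ],
)

```text
clock: 24.83
tcp_pos: [436.2, 95.6, 124.2]
tcp_rot: [-180.0, 0.0, 83.7]
wrist_force: [-5.2, 0.6, 10.6]
gripper_width: 21.0
grasp_force: 40.5
```

Request:
move_arm(
  motion=[
    [[0.25,0,0,0,0],[0.5,0,0,0,0],[0.5,0,0,0,0],[0.5,0,0,0,0],[0.5,0,0,-10,0],[0.5,0,0,-40,0],[0.5,0,0,-80,0],[0.5,0,0,-120,0]],
  ],
)

```text
clock: 25.5
tcp_pos: [434.9, 95.7, 244.1]
tcp_rot: [-179.9, 0.0, 83.6]
wrist_force: [1.0, 0.1, -0.7]
gripper_width: 42.7
grasp_force: 0.0
```

Request:
move_arm(
  motion=[
    [[0.5,-20,0,-30,0],[0.5,-60,0,-50,0],[0.5,-100,0,-60,0],[0.5,-140,0,-60,0],[0.5,-180,0,-60,0],[0.5,-220,0,-60,0],[0.5,-260,0,-60,0],[0.5,-300,0,-60,0]],
  ],
)

```text
clock: 26.17
tcp_pos: [401.9, -204.4, 303.8]
tcp_rot: [179.9, 0.0, 83.6]
wrist_force: [0.5, 0.4, 0.2]
gripper_width: 42.7
grasp_force: 0.0
```

Request:
move_arm(
  motion=[
    [[0.5,-40,-30,0,0],[0.5,-80,-60,0,0],[0.5,-110,-80,0,0],[0.5,-130,-90,0,0],[0.5,-130,-90,0,0],[0.5,-130,-90,0,0]],
  ],
)

```text
clock: 26.67
tcp_pos: [297.9, -322.7, 303.4]
tcp_rot: [180.0, 0.0, 83.4]
wrist_force: [0.3, 0.6, -0.1]
gripper_width: 42.7
grasp_force: 0.0
```

Run:
```python
from meas import *
S=eyes.get_image("side");T=eyes.get_image("top");print(monitor.state()["tcp_pos"])
a=cv2.resize(S[90:390,240:440],None,fx=2,fy=2,interpolation=cv2.INTER_CUBIC)
b=cv2.resize(T[170:320,140:340],None,fx=2,fy=2,interpolation=cv2.INTER_CUBIC)
cv2.imwrite("pics/p9.png",np.hstack([a,cv2.copyMakeBorder(b,0,300,0,0,0)]))
f=lambda h,s,v:((h>95)&(h<128)&(s>90)&(v>30)).astype(np.uint8)
r=lambda h,s,v:(((h<12)|(h>168))&(s>80)&(v>40)).astype(np.uint8)
k=lambda h,s,v:((v<45)&(s<100)).astype(np.uint8)
for nm,g,p in(("large",f,(603,123,139)),("little",r,(610.5,248.7,92)),("brown",k,(442,262,113))):
    try:
        c=[]
        for n,I in(("top",T),("side",S)):
            q=proj(n,p).astype(int);d=9 if n=="top" else 12;c.append(cen(hull(g(*hsv(I)),(q[0]-d,q[1]-d,q[0]+d,q[1]+d))))
        print(nm,two(*c))
    except Exception as e: print(nm,e)
```

```text
[ 299.15828497 -321.21302495  303.13863013]
large (array([602.84115295, 125.63317428, 135.50514169]), np.float64(0.4978047050241974))
little (array([610.46879396, 249.79621461,  90.64965288]), np.float64(0.028087505496783068))
brown (array([440.55572298, 261.9762595 , 117.67187212]), np.float64(1.0054642445262405))
```

View pics/p9.png

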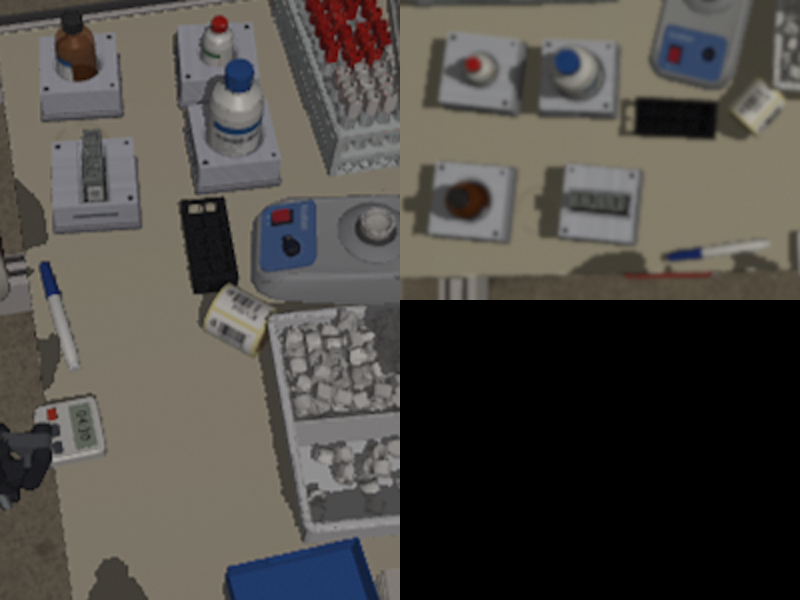

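The final view shows all three bottles and the cassette (side picture (93,165)) standing upright and centred in their blocks. The labels and the timer have not moved, and the robot is clear.

```bash
python3 -c "
from cell import robot
print(robot.job_done())"
```

```text
the job is handed in; nothing more can be done
None
```

The job is handed in at about 27 s on the clock: the three bottles and the cassette are lowered fully into their own blocks, upright and centred in the last pictures, with the labels and timer left alone; the hand-in call returned no verdict.

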